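Cap, extend and lock the display-stand leg

TASK

In the cradle on the bench lies a telescopic stand leg: first push its blue foot cap fully home, then, with the orange cam lever still open, slide the sprung leg out until its yellow pointer is level with the red mark on the scale. Holding the leg there, squeeze the cam lever fully shut against the collar, and finish while still holding the leg in that squeeze, pointer at the mark: do not let go. Leave the other things on the table where they are.

Things in the scene. Friction and masses are not known exactly. Their poses are not given: they have to be found in the camera images.
- cradle: Plywood board, 150 x 420 x 12 mm, fixed to the table. Origin on the table, under the leg's axis. That axis is parallel to the cradle's y, over its origin (x = 0), 65 mm above the table; the leg extends towards +y. Steel scale bar 22 mm high at x = 55 to 81, y = -130 to 40 mm; grey rest 46 mm high under the leg at y = 55 mm.
- clamp_top (a point): Top centre of the grey clamp block (50 x 45 mm, 92 mm high, a screw head 12 mm higher) at the cradle's -y end, y = -185 mm; it holds the fixed inner tube, 20 mm diameter.
- mark (a point): The red length mark: top of a thin red blade (26 mm across the scale, 3 mm along it) on a rider sitting on the steel scale bar, 34 mm above the table; fixed, its place along the scale varies. Same axes as the cradle.
- pointer (a point): Tip of the yellow pointer (4 mm wide), which is carried by the leg's collar and reaches out low over the scale on the +x side of the cradle, 58 mm from the leg's axis and 27 mm above the table. Level with the mark means the same y in the cradle's frame as the mark.
- collar (a point): Centre of the black collar of the sliding leg, on the leg's axis, 65 mm above the table; axes as the cradle's, same y as the pointer. Collar 30 mm long in y, 36 mm high. Fixed flat cheek at x = -20 mm; the cam lever's outer face opposite, at x = +24 mm shut, up to +36 mm open. It is squeezed across x from above, fingers level with the axis: 56 mm wide open, 44 mm shut.
- finger_plate (a point): Centre of the -y face of the grey finger plate, upright, 110 mm wide in x (55 mm either side), 36 mm high, 6 mm thick, fixed on the collar 15 mm to +y of its centre. Fingers standing open on both sides of the collar can push the leg out (+y) with it. Beyond it the leg's white tube, 28 mm diameter, runs on to +y.
- leg: The whole sliding leg (collar, finger plate, white tube, with cam lever and foot cap on it, 0.35 kg); origin at the collar's centre, axes as the cradle's.
- leg_ext (a joint): How far the leg is slid out, m: 0 at its inner stop, 0.11 at most, grows towards the cradle's +y; the collar centre is then at y = -0.100 + value in the cradle's frame. A spring of about 2.5 N pulls it back to 0 whenever it is not held or locked.
- cam_lever (a joint): Opening of the orange cam lever (plate 28 mm long in y, 34 mm high), m: 0 shut, up to 0.012 open; it slides along the cradle's x, stiff (about 8 N, about 15 N over the last 2 mm), and stays where it is left; shut, it locks the leg. Starts open.
- cam_face (a point): Centre of the cam lever's flat outer face, which looks to the cradle's +x; pushing it towards -x shuts it.
- foot_cap (a joint): How far the blue foot cap stands off the leg's end, m: 0 fully home, up to 0.016; it slides along the leg's axis, takes about 5 N and stays where it is left. It is pushed towards the cradle's -y.
- cap_end (a point): Centre of the flat outer end of the blue foot cap (36 mm diameter, 26 mm long), at the +y end of the leg, on its axis, 65 mm above the table, at y = 112 mm + foot_cap + leg_ext in the cradle's frame. Free space beyond it.
- paint_cup: Bystander: open white plastic cup, 84 mm across the rim, 110 mm high, standing; origin under it.
- glue: Bystander: white glue bottle with blue cap, 44 mm diameter, 120 mm high; origin under it.
- brush: Bystander: flat brush, 200 mm long, lying; origin under its middle.
- window_frame: Bystander: mint-green model window frame, 102 x 100 mm, 12 mm high, lying flat; origin under its centre.
- arch: Bystander: plaster arch, 130 mm wide, 90 mm high, 30 mm thick; origin under its centre.
- sanding_block: Bystander: cork sanding block 70 x 45 x 30 mm; origin under it.

How it is judged (in metres and radians):
On the way, in this order (a step that is already met when the one before it is completed fails the run):
1. the foot cap is fully home (within 2.5 mm), the leg not yet slid out to the mark (value of joint foot_cap below 0.0025 m and y of pointer in the frame of mark below -0.01 m), for 0.1 s.
2. the robot holds the leg with the pointer within 4 mm of the mark, the cam lever still open (more than 4 mm) (y of pointer in the frame of mark between -0.004 and 0.004 m and value of joint cam_lever above 0.004 m and contact force between the fingers and leg above 0.5 N), for 0.15 s.
3. the cam lever is shut (within 3 mm) with the leg held at the mark (y of pointer in the frame of mark between -0.004 and 0.004 m and value of joint cam_lever below 0.003 m and contact force between the fingers and leg above 3 N), for 0.2 s.
At the end, for the whole second after the job is handed in: At the end the foot cap is home within 2.5 mm, the pointer within 4 mm of the mark along the scale, the cam lever shut within 3 mm, the leg at rest, and the fingers still hold the leg with more than 3 N (all of step 3 and value of joint foot_cap below 0.0025 m and velocity of joint leg_ext between -0.01 and 0.01 m/s); the arm keeps its last pose, push and grip.
It fails at once if a bystander is moved more than 20 mm (distance of any of paint_cup, glue, brush, window_frame, arch, sanding_block from where it was at the start of the episode above 0.02 m).
It also fails if it takes over 48 s, if anything falls off the work surface, if the arm or the gripper's body presses on something with over 40 N, if the wrist force passes 120 N, or if a joint passes its speed limit or range.

ROBOT

A 7-joint arm with a two-finger parallel gripper is mounted at the origin on the work surface. World frame = base frame: x ahead of the robot, y to its left, z up, the work surface at z = 0. Lengths are in m, angles in degrees, forces in N, time in s.
With the tool pointing down it reaches from about 0.4 to 0.925 m from the base axis. Payload 5.6 kg.
Tool frame: the origin (TCP) lies at the very end of the fingers, on their centre line; the grasp point (between the pads) lies 19 mm behind it; x points along the fingers, y is the direction in which the jaws open and shut, and the axes are right-handed (so a half turn about x gives the same grasp; the last joint's range is limited). The gripper opens to 85 mm and grips with 20 to 120 N. Pads are 22 mm wide; open, the fingers measure 114 mm over their backs; the gripper's body (76 mm by 85 mm) begins 54 mm behind the grasp point. The pads swing forward as they close: fully open they stand 13 mm farther back than shut.
Start: joints at [68.698, 26.786, -0.665, 91.828, 0.344, 61.387, -3.226], TCP at [0.21, -0.615, 0.231] pointing down, gripper open.
Joint ranges: [-144.91, 144.91], [-17.63, 115.5], [-89.93, 88.59], [15.96, 139.68], [-74.01, 254.01], [8.47, 105.57], [-167.45, 167.45]. Speed limits (degrees/s): [147.25, 147.25, 180, 180, 180, 180, 180].

INTERFACE

Orientations are given as a 3x3 rotation matrix whose columns are the frame's x, y, z axes.
In Python, from cell import arm gives the robot as it stands. Calls block until the motion is done:
- arm.reach(position, orientation): joint-space move of the TCP to a pose.
- arm.move_straight(position, feed=0.15, attitude=None, until_force=None): straight line of the TCP; attitude=None keeps the orientation; feed is the mean speed in m/s. With until_force (N) it stops when the force on the tool has changed by that much, and returns True; else False.
- arm.set_joints(angles): joint-space move.
- arm.set_gripper(opening, grip_force=None): opening from 0.0 (shut) to 1.0 (fully open); grip_force is the grip in N (None keeps the last); returns when the fingers have stopped.
- arm.hold(seconds).
- arm.solve_ik(position, orientation): joint angles nearest the present ones, or None.
- arm.get_state(): the state.
- arm.snapshot(name): name is "scene" or "top" or "wrist"; returns a dict with "frame" (480x640x3 uint8, red, green, blue), "fov_y" (degrees; the focal length in pixels is half the picture's height over the tangent of half this angle, whatever the lens; pixels are square), "cx", "cy" (the principal point, pixels), "D" ([k1, k2, p1, p2, k3] as OpenCV has them; the pictures are not rectified), "camera_from_world" (4x4, takes a point from world to camera coordinates); the wrist camera has in their place "hand_eye" (4x4, takes a point from camera to tool coordinates, whose origin is the TCP and whose axes are the tool frame's). Camera axes: x right, y down, z forward; pixel columns grow to the right and rows downward; lengths in m; the calibration is good to about 2 mm. A picture is of the moment at which its call begins: read the wrist's pose just before it. There is no depth.
A pose or a line that the arm cannot do raises arm.MotionError and nothing moves.
- arm.sign_off(): hands the job in, once; it reports no verdict.
The state is a dict: "t": time; "qpos": joint angles; "qvel": joint speeds; "tau": joint torques, N m; "eef_pos": TCP position; "eef_rot": TCP orientation; "force": force on the tool from outside, world axes, zero at the start; "moment": the same for the moment, N m; "gripper_width": opening from 0.0 (shut) to 1.0 (fully open).
Only numpy, scipy, OpenCV 4.12 (cv2) and the standard library are available. Lean on these libraries where they do the work, as an engineer would, in place of code of your own. Each camera call takes 0.05 s, during which the arm holds its last target.

## Working session

There is one attempt and no reset: what is moved stays moved. The work goes in short steps, each a Python script; the robot and the scene stay as the last script left them, time stands still between calls to the robot, and variables do not carry over. Pictures are saved under pics/ and viewed, and the job is handed in when it is done.

```bash
ls; mkdir -p pics
python3 - <<'E'
from cell import arm
import cv2,pickle
for n in ["scene","top","wrist"]:
    s=arm.get_state(); d=arm.snapshot(n); d['state']=s
    pickle.dump(d,open(f'pics/{n}0.pkl','wb'))
    cv2.imwrite(f'pics/{n}0.png',d['frame'][:,:,::-1])
    print(n,d['fov_y'],d['cx'],d['cy'],d['D'],d.get('camera_from_world'))
print(s)
E
```

```text
pics
scene 42.689905566313996 314.11512245128523 255.26790304690897 [-0.02258299  0.          0.          0.          0.        ] [[-0.80001964  0.59993095  0.00717069  0.4846483 ]
 [ 0.35183582  0.47879387 -0.8043432  -0.12851792]
 [-0.48598367 -0.64096746 -0.5941217   1.619013  ]
 [ 0.          0.          0.          1.        ]]
top 56.63875360125795 312.8769675821505 238.31515451631267 [0.03089288 0.         0.         0.         0.        ] [[ 0.00996819 -0.99990387  0.00963824 -0.02165479]
 [-0.98174052 -0.0116173  -0.18986992  0.61056137]
 [ 0.18996364 -0.00756959 -0.98176195  0.8706112 ]
 [ 0.          0.          0.          1.        ]]
wrist 65.54156855370483 324.29474120550117 233.3228408709517 [-0.00430005  0.          0.          0.          0.        ] None
{'t': 0.1, 'qpos': array([68.69917211, 26.83250905, -0.66259362, 91.87431954,  0.34402048,
       61.38910098, -3.22752741]), 'qvel': array([ 0.01496786, -0.12659282,  0.04758899, -0.07531497, -0.0686739 ,
        0.01767217, -0.02445833]), 'tau': array([ 1.67151324e-03, -5.33522451e+01,  2.18115875e-02, -2.51966178e+01,
        1.15067544e-02,  4.35822207e-03, -3.19214018e-05]), 'eef_pos': array([ 0.20962281, -0.61473924,  0.23042555]), 'eef_rot': array([[-6.58912277e-04,  3.22757300e-01, -9.46481532e-01],
       [ 1.50241257e-03, -9.46480350e-01, -3.22757943e-01],
       [-9.99998654e-01, -1.63467492e-03,  1.38732899e-04]]), 'force': array([ 0.49819254, -0.27920274, -1.0291186 ]), 'moment': array([-0.00980033,  0.01073723,  0.018888  ]), 'gripper_width': 1.0013619575743113}
```

View pics/top0.png

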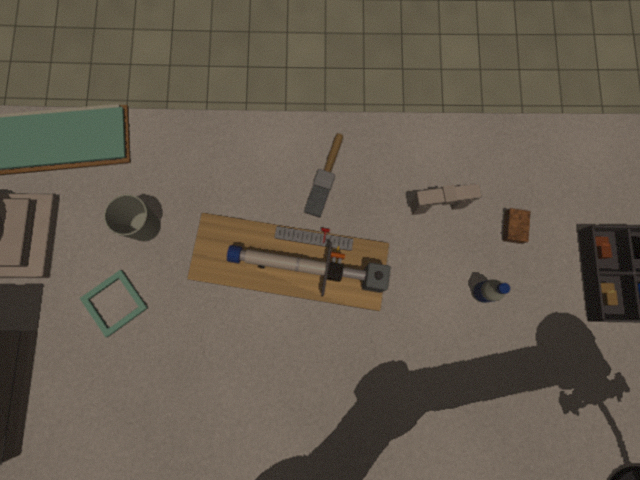

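View pics/scene0.png

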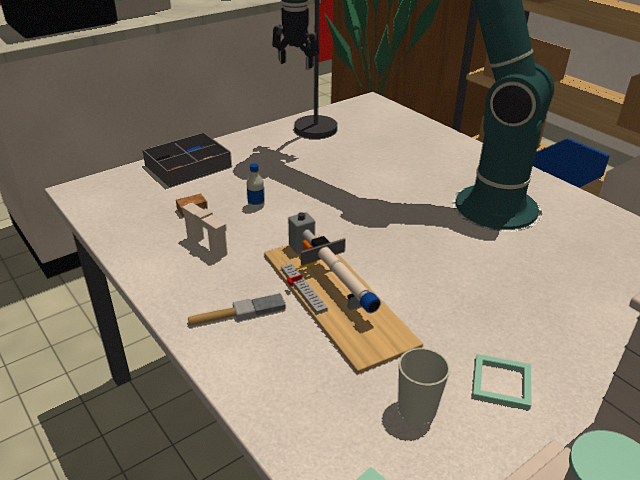

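The top view shows the cradle at about (290,260), with the blue cap at (235,255), the clamp at (376,276), the red mark at (325,231) and the orange lever at (338,255). The leg points image-left (+y world). I'll zoom in for a first measurement.

```bash
cat > h.py <<'E'
import numpy as np,cv2,pickle
def K(d):
    f=240/np.tan(np.radians(d['fov_y']/2)); return np.array([[f,0,d['cx']],[0,f,d['cy']],[0,0,1.]])
def T_wc(d):
    if d.get('camera_from_world') is not None: return np.linalg.inv(d['camera_from_world'])
    T=np.eye(4);T[:3,:3]=d['state']['eef_rot'];T[:3,3]=d['state']['eef_pos'];return T@d['hand_eye']
def ray(d,px):
    n=cv2.undistortPoints(np.array(px,float).reshape(-1,1,2),K(d),np.array(d['D'])).reshape(-1,2)
    T=T_wc(d); v=np.c_[n,np.ones(len(n))]@T[:3,:3].T
    return T[:3,3],v
def onz(d,px,z):
    o,v=ray(d,px); return o+v*((np.asarray(z)-o[2])/v[:,2])[:,None]
def proj(d,P):
    T=np.linalg.inv(T_wc(d)); r,_=cv2.Rodrigues(T[:3,:3])
    return cv2.projectPoints(np.array(P,float).reshape(-1,1,3),r,T[:3,3],K(d),np.array(d['D']))[0].reshape(-1,2)
def tri(d1,p1,d2,p2):
    A=[];b=[]
    for d,p in((d1,p1),(d2,p2)):
        o,v=ray(d,[p]);v=v[0]/np.linalg.norm(v);M=np.eye(3)-np.outer(v,v);A.append(M);b.append(M@o)
    return np.linalg.lstsq(np.vstack(A),np.hstack(b),rcond=None)[0]
def load(n): return pickle.load(open(f'pics/{n}.pkl','rb'))
def snap(arm,n,name):
    s=arm.get_state(); d=arm.snapshot(n); d['state']=s
    pickle.dump(d,open(f'pics/{name}.pkl','wb')); cv2.imwrite(f'pics/{name}.png',d['frame'][:,:,::-1]); return d
def crop(d,x0,y0,x1,y1,s,name):
    cv2.imwrite(f'pics/{name}.png',cv2.resize(d['frame'][y0:y1,x0:x1,::-1],None,fx=s,fy=s,interpolation=cv2.INTER_CUBIC))
def masks(d):
    h=cv2.cvtColor(d['frame'],cv2.COLOR_RGB2HSV); H,S,V=[h[...,i] for i in range(3)]
    return dict(blue=(H>105)&(H<130)&(S>130)&(V>40),red=((H<5)|(H>174))&(S>150)&(V>70),orange=(H>=7)&(H<17)&(S>170)&(V>90),
      yellow=(H>=22)&(H<33)&(S>170)&(V>90),wood=(H>8)&(H<24)&(S>80)&(V>60))
def blobs(m,amin=4):
    n,l,st,c=cv2.connectedComponentsWithStats(m.astype(np.uint8)); return [(st[i,4],c[i].round(1),st[i,:4]) for i in range(1,n) if st[i,4]>=amin]
E
python3 - <<'E'
from h import *
d=load('top0'); crop(d,180,200,400,320,3.6,'t0c')
d2=load('scene0'); crop(d2,250,200,430,380,3.3,'s0c')
for n,x in(('top',d),('scene',d2)):
  for k,m in masks(x).items():
    if k!='wood':print(n,k,blobs(m))
m=masks(d)['wood'].astype(np.uint8); m[:200]=0;m[320:]=0;m[:,:180]=0;m[:,400:]=0
m=cv2.morphologyEx(m,cv2.MORPH_OPEN,np.ones((3,3)))
c=np.vstack([c for c in cv2.findContours(m,0,1)[0] if cv2.contourArea(c)>50]); 
r=cv2.minAreaRect(c); b=cv2.boxPoints(r); print(b); P=onz(d,b,.012); print(P)
print([np.linalg.norm(P[i]-P[i-1]) for i in range(4)])
E
```

```text
top blue [(np.int32(134), array([233.2, 254. ]), array([228, 246,  12,  16], dtype=int32)), (np.int32(12), array([638.8, 287. ]), array([638, 283,   2,  10], dtype=int32)), (np.int32(73), array([503.8, 288. ]), array([500, 284,   9,   9], dtype=int32))]
top red [(np.int32(21), array([324.8, 230. ]), array([322, 228,   7,   6], dtype=int32))]
top orange [(np.int32(22), array([605.2, 244. ]), array([602, 242,   8,   5], dtype=int32)), (np.int32(57), array([337.7, 255. ]), array([331, 253,  14,   6], dtype=int32))]
top yellow []
scene blue [(np.int32(2270), array([571.8, 161.8]), array([533, 138,  76,  50], dtype=int32)), (np.int32(36), array([193.1, 148.2]), array([186, 146,  15,   6], dtype=int32)), (np.int32(63), array([253.6, 167.1]), array([250, 163,   8,   9], dtype=int32)), (np.int32(200), array([255.3, 196.5]), array([247, 189,  17,  15], dtype=int32)), (np.int32(201), array([368.1, 300.1]), array([360, 292,  20,  20], dtype=int32))]
scene red [(np.int32(745), array([324.9,  30. ]), array([319,   0,  15,  62], dtype=int32)), (np.int32(69), array([293.8, 278.9]), array([287, 275,  15,  11], dtype=int32))]
scene orange [(np.int32(31), array([191.7, 196.7]), array([178, 194,  27,   6], dtype=int32)), (np.int32(37), array([306.3, 243.7]), array([303, 240,   8,   8], dtype=int32))]
scene yellow [(np.int32(19), array([308.5, 264.2]), array([302, 262,  14,   5], dtype=int32)), (np.int32(7), array([297.6, 267.1]), array([296, 266,   5,   3], dtype=int32))]
[[186.78648 279.4467 ]
 [197.91759 211.14214]
 [390.84583 242.5823 ]
 [379.71472 310.88684]]
[[ 0.526811    0.25393715  0.012     ]
 [ 0.67789884  0.23914799  0.012     ]
 [ 0.61227892 -0.18625298  0.012     ]
 [ 0.46432828 -0.1590165   0.012     ]]
[np.float64(0.417653933617743), np.float64(0.15180992189764506), np.float64(0.4304322955382133), np.float64(0.15043675721769184)]
```

View pics/t0c.png

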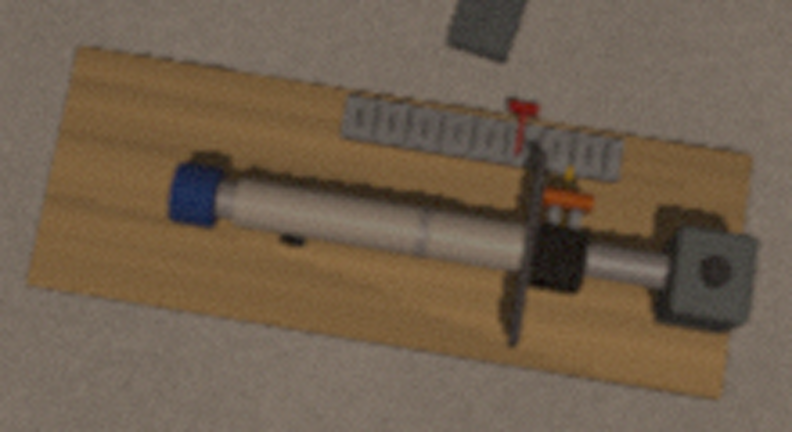

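View pics/s0c.png

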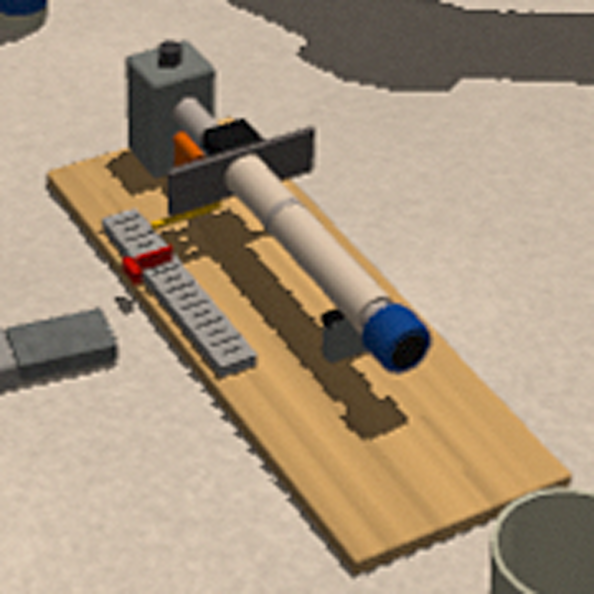

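The crop shows the board, the scale, the red mark on its rider, and the yellow pointer partly hidden behind the plate. Next I'll get a rough frame and take a close wrist view.

```bash
cat > fr0.py <<'E'
from h import *
d=load('top0')
px=np.array([[78,46],[752,155],[718,398],[28,287]])/3.6+[180,200]
P=onz(d,px,.012)  # TL(+x,+y) TR(+x,-y) BR BL
yv=(P[0]+P[3]-P[1]-P[2]);yv/=np.linalg.norm(yv); O=P.mean(0);O[2]=0
xv=np.cross(yv,[0,0,1])
def W(x,y,z): return O+xv*x+yv*y+np.array([0,0,z])
def C(p): p=np.asarray(p)-O; return np.c_[p@xv,p@yv,p[...,2]] if p.ndim>1 else np.array([p@xv,p@yv,p[2]])
E
python3 - <<'E'
from fr0 import *
print(O,xv,yv); print(C(P))
s=load('scene0')
print('mark',C(onz(d,[[324.8,230.]],.034)),C(onz(s,[[293.8,278.9]],.034)))
print('capmid',C(onz(d,[[233.2,254.]],.080)))
print('clamp',C(onz(d,[np.array([715,270])/3.6+[180,200]],.104)))
w=load('wrist0');print(w['hand_eye'])
E
```

```text
[0.56918042 0.03552576 0.        ] [ 0.98877605 -0.14940526  0.        ] [0.14940526 0.98877605 0.        ]
[[ 0.07476903  0.2086988   0.012     ]
 [ 0.0740133  -0.20875384  0.012     ]
 [-0.0740133  -0.20736692  0.012     ]
 [-0.07476903  0.20742197  0.012     ]]
mark [[ 0.07551423 -0.06563655  0.034     ]] [[ 0.07480219 -0.05997572  0.034     ]]
capmid [[-0.01318859  0.10936439  0.08      ]]
clamp [[-0.01142307 -0.18301512  0.104     ]]
[[ 2.61229488e-04 -3.22897951e-01  9.46433751e-01 -1.42894968e-01]
 [ 9.99999765e-01  6.84527703e-04 -4.24718943e-05  2.82149832e-04]
 [-6.34146034e-04  9.46433540e-01  3.22898054e-01 -8.35507662e-02]
 [ 0.00000000e+00  0.00000000e+00  0.00000000e+00  1.00000000e+00]]
```

Run:
```python
from fr0 import *
from cell import arm
xs=-xv
for nm,ty in (('A',-xv),('B',xv)):
    R=np.c_[[0,0,-1],ty,np.cross([0,0,-1],ty)]
    for p in ((.0,-.09,.25),(-.01,.17,.2),(-.01,.17,.05),(-.01,-.09,.045),(-.01,-.05,.045)):
        q=arm.solve_ik(W(*p),R); print(nm,p,None if q is None else np.round(q,1))
```

```text
A (0.0, -0.09, 0.25) [ 54.1  39.4 -75.4 100.7  40.1  72.4 140. ]
A (-0.01, 0.17, 0.2) [ 24.2  51.5 -76.1  94.9  51.5  76.  110.5]
A (-0.01, 0.17, 0.05) [ 23.8  68.7 -76.7  99.6  70.4  74.3 100.8]
A (-0.01, -0.09, 0.045) [ 52.7  65.5 -76.6 109.9  70.2  70.2 120.6]
A (-0.01, -0.05, 0.045) [ 48.3  65.7 -76.6 109.4  70.3  70.4 116.7]
B (0.0, -0.09, 0.25) [ 29.8  21.  -34.5 102.   13.4  61.1 -18.1]
B (-0.01, 0.17, 0.2) [ 17.4  39.8 -58.6  95.3  36.7  66.2 -59.5]
B (-0.01, 0.17, 0.05) [  6.7  44.9 -40.9 100.6  37.7  49.1 -60.3]
B (-0.01, -0.09, 0.045) [ 24.5  36.2 -28.8 111.4  26.8  39.1 -29.5]
B (-0.01, -0.05, 0.045) [ 20.   36.3 -28.4 111.   26.4  39.2 -33.2]
```

```bash
cat >> fr0.py <<'E'
O=O-0.012*xv
RA=np.c_[[0,0,-1],-xv,np.cross([0,0,-1],-xv)]
E
python3 - <<'E'
from fr0 import *
from cell import arm
arm.reach(W(.02,-.10,.2),RA)
arm.hold(.3)
w=snap(arm,'wrist','w1')
s=w['state'];print(s['t'],s['qpos'].round(1),C(s['eef_pos']))
for k,m in masks(w).items():
    if k!='wood':print(k,blobs(m,10))
E
```

```text
2.7833 [ 54.1  45.8 -75.7 102.5  47.3  71.1 136.2] [ 0.02003143 -0.10026891  0.19995911]
blue []
red [(np.int32(171), array([253.8, 245.6]), array([243, 236,  33,  19], dtype=int32))]
orange [(np.int32(17), array([311.9, 205.2]), array([311, 202,   3,   7], dtype=int32)), (np.int32(308), array([308.6, 224. ]), array([302, 211,  14,  28], dtype=int32)), (np.int32(23), array([308.6, 247.1]), array([306, 245,   6,   5], dtype=int32))]
yellow []
```

View pics/w1.png

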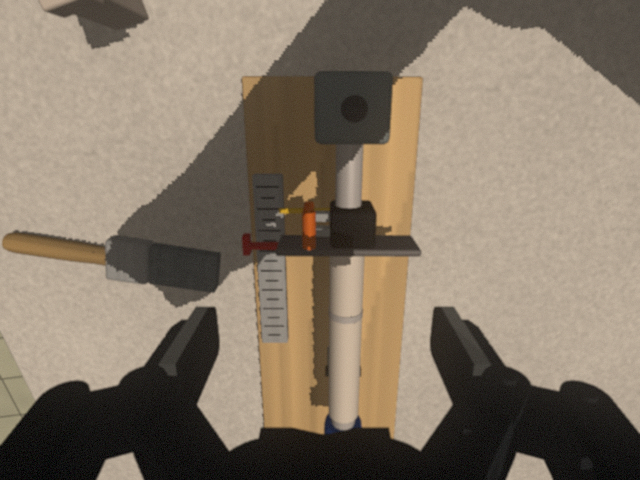

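The wrist view shows the clamp at (353,107), collar at (352,225), orange lever at (309,224), pointer at about (283,212), red blade at (260,245), and the board edges.

Run:
```python
from fr0 import *
w=load('w1'); crop(w,235,160,435,270,4,'w1c')
e=np.array([[243.,77],[421,77],[393,420],[263,420]])
print('board',C(onz(w,e,.012)))
print('clamp top corners',C(onz(w,[[316,73],[391,73],[391,143],[316,143]],.092)))
print('screw',C(onz(w,[[354,108]],.104)))
print('scale',C(onz(w,[[255,175],[283,175],[287,341],[262,341]],.022)))
print('red',C(onz(w,[[253.8,245.6],[268,245]],.034)))
print('ptr',C(onz(w,[[283,212]],.027)))
print('plate top ends',C(onz(w,[[278,237],[420,237],[418,254]],.083)))
print('tube edges z65',C(onz(w,[[331,300],[362.5,300],[330.5,400],[360.5,400]],.065)))
```

```text
board [[ 0.08712847 -0.20623691  0.012     ]
 [-0.05901882 -0.20626783  0.012     ]
 [-0.05750362  0.15284661  0.012     ]
 [ 0.089772    0.15285726  0.012     ]]
clamp top corners [[ 0.02553112 -0.20305392  0.092     ]
 [-0.02100596 -0.20307302  0.092     ]
 [-0.02344324 -0.16065387  0.092     ]
 [ 0.02582737 -0.1606391   0.092     ]]
screw [[ 0.00233327 -0.18250975  0.104     ]]
scale [[ 0.08021142 -0.12725106  0.022     ]
 [ 0.05602929 -0.12724958  0.022     ]
 [ 0.05799528  0.04082016  0.022     ]
 [ 0.083236    0.04083332  0.022     ]]
red [[ 0.08279024 -0.06664083  0.034     ]
 [ 0.07018523 -0.06721069  0.034     ]]
ptr [[ 0.05663304 -0.09552938  0.027     ]]
plate top ends [[ 0.05458512 -0.0919952   0.083     ]
 [-0.0503819  -0.0920089   0.083     ]
 [-0.05000524 -0.07847232  0.083     ]]
tube edges z65 [[ 0.01473469 -0.02961584  0.065     ]
 [-0.01169312 -0.02961662  0.065     ]
 [ 0.01457155  0.07515071  0.065     ]
 [-0.01334304  0.07515477  0.065     ]]
```

View pics/w1c.png

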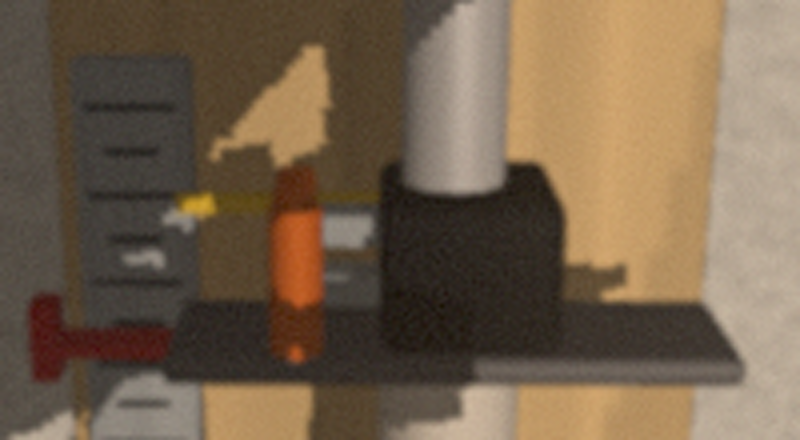

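Every reference agrees with a frame shift of about +1 mm in x and +3 mm in y. The mark is about 29 mm from the pointer. Next is pushing the cap home.

```bash
cat >> fr0.py <<'E'
O=O+.001*xv+.003*yv
E
python3 - <<'E'
from fr0 import *
from cell import arm
print('cup',C(onz(d,[[127,217]],.11)))
arm.reach(W(0,.168,.2),RA)
arm.set_gripper(0.0)
arm.move_straight(W(0,.168,.052),feed=.15)
snap(arm,'scene','s2')
r=arm.move_straight(W(0,.142,.052),feed=.06,until_force=4)
s=arm.get_state();print(r,s['t'],C(s['eef_pos']),s['force'])
r=arm.move_straight(W(0,.108,.052),feed=.02,until_force=20)
s=arm.get_state();print(r,s['t'],C(s['eef_pos']),s['force'])
d3=snap(arm,'scene','s3'); snap(arm,'top','t3')
crop(d3,250,200,430,380,3.3,'s3c')
E
```

```text
cup [[0.03301532 0.3200784  0.11      ]]
False 6.425 [0.00016459 0.14162842 0.05208236] [0.29005897 0.57913308 0.66173055]
True 7.5917 [-0.00024569  0.12313593  0.0524066 ] [1.09241388 1.13920453 1.63570132]
```

View pics/s3c.png

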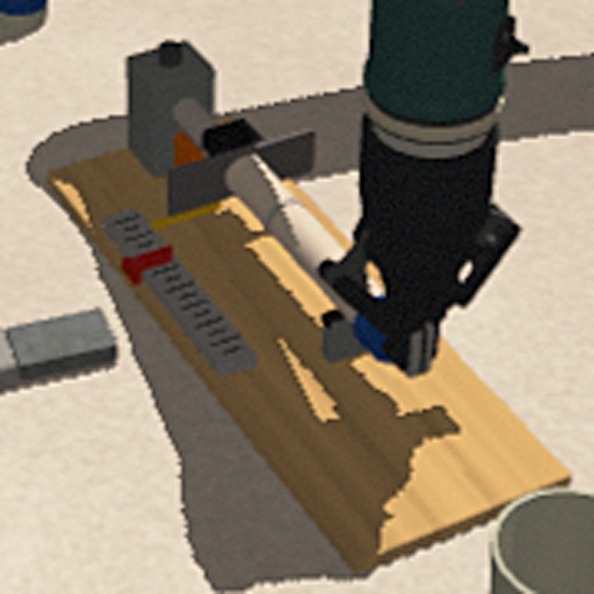

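The fingers stopped at y=0.123, which is 0.112 plus an 11 mm half-finger, so the cap looks home. I'll press once more to confirm, then take a wrist look.

Run:
```python
from fr0 import *
from cell import arm
r=arm.move_straight(W(0,.110,.052),feed=.02,until_force=28)
s=arm.get_state();print(r,s['t'],C(s['eef_pos']),s['force'])
arm.move_straight(W(0,.15,.052),feed=.15)
arm.move_straight(W(0,.15,.2),feed=.25)
arm.reach(W(.02,.03,.2),RA)
w=snap(arm,'wrist','w4');print(w['state']['t'])
for k,m in masks(w).items():
    if k!='wood':print(k,blobs(m,10))
```

```text
True 8.1917 [-0.00059939  0.1236186   0.05306182] [1.23556072 2.60835079 0.86580151]
9.8083
blue [(np.int32(203), array([357.6, 303.2]), array([342, 294,  24,  25], dtype=int32))]
red [(np.int32(226), array([241.9,  88.4]), array([230,  77,  40,  23], dtype=int32))]
orange []
yellow []
```

View pics/w4.png

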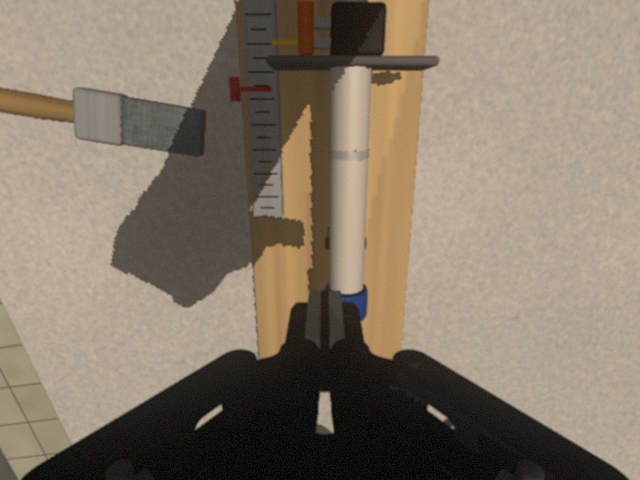

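The pointer tip is at about (275,43), the red blade at about (252,89), and the blue cap spans rows 286–320. Now computing from these.

Run:
```python
from fr0 import *
w=load('w4'); crop(w,220,0,420,130,4,'w4c'); crop(w,290,250,400,340,6,'w4d')
print('cap rows',C(onz(w,[[358,286],[358,320]],.083)),C(onz(w,[[358,320]],.075)))
print('red',C(onz(w,[[255,89]],.034)),'ptr',C(onz(w,[[275,43]],.027)))
print('scale end',C(onz(w,[[268,217]],.022)))
```

```text
cap rows [[-0.00639225  0.07638246  0.083     ]
 [-0.00724399  0.10641463  0.083     ]] [[-0.0080924   0.11140583  0.075     ]]
red [[ 0.07254596 -0.0671496   0.034     ]] ptr [[ 0.05660109 -0.10003398  0.027     ]]
scale end [[0.06948056 0.038883   0.022     ]]
```

View pics/w4c.png

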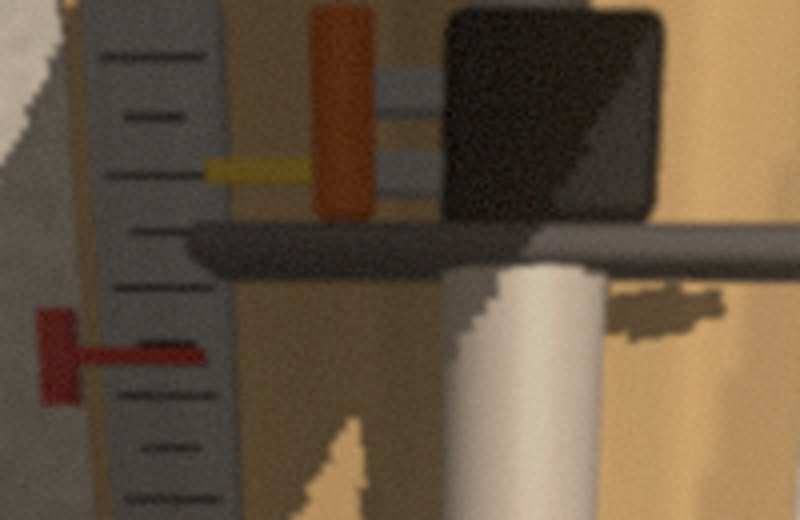

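View pics/w4d.png

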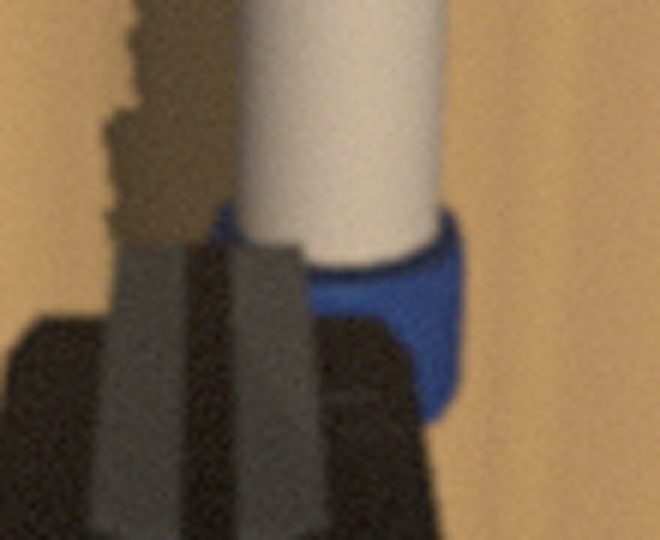

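The second view sits almost directly above the blade, so it is the less biased one. It gives a 33 mm travel: pointer at −0.100, mark at −0.067. The cap reads home, with its end at about 0.111–0.112. Now I'll straddle the collar and push, stopping a little short.

Run:
```python
from fr0 import *
from cell import arm
arm.reach(W(.002,-.106,.2),RA)
arm.set_gripper(1.0,grip_force=60)
arm.move_straight(W(.002,-.106,.13),feed=.2)
r=arm.move_straight(W(.002,-.106,.045),feed=.1,until_force=8)
s=arm.get_state();print(r,s['t'],C(s['eef_pos']),s['force'])
if not r:
    for y in (-.080,-.066):
        arm.move_straight(W(.002,y,.045),feed=.04)
        s=arm.get_state();print(s['t'],C(s['eef_pos']),s['force'])
w=snap(arm,'wrist','w5'); d3=snap(arm,'scene','s5')
crop(d3,250,200,430,380,3.3,'s5c')
```

```text
False 12.75 [ 0.00243032 -0.10571738  0.04552167] [-0.38493657 -0.53088865  0.34474875]
13.55 [ 0.00210458 -0.0799388   0.04501828] [ 0.91797836 -2.6090776   0.38679891]
14.05 [ 0.0018531  -0.0654102   0.04495367] [ 0.5010895  -2.20508872 -0.11724974]
```

View pics/w5.png

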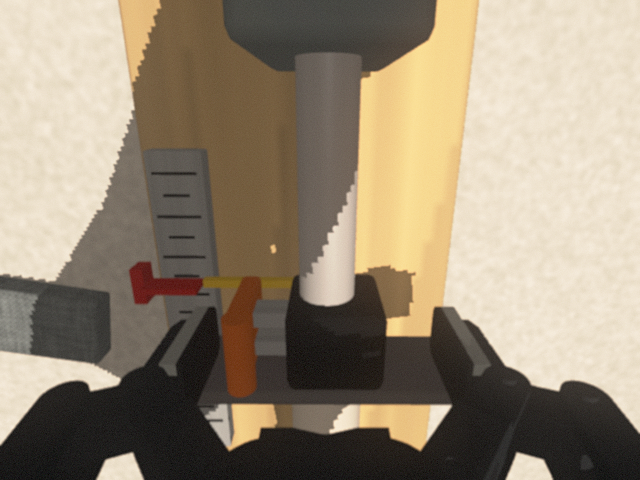

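View pics/s5c.png

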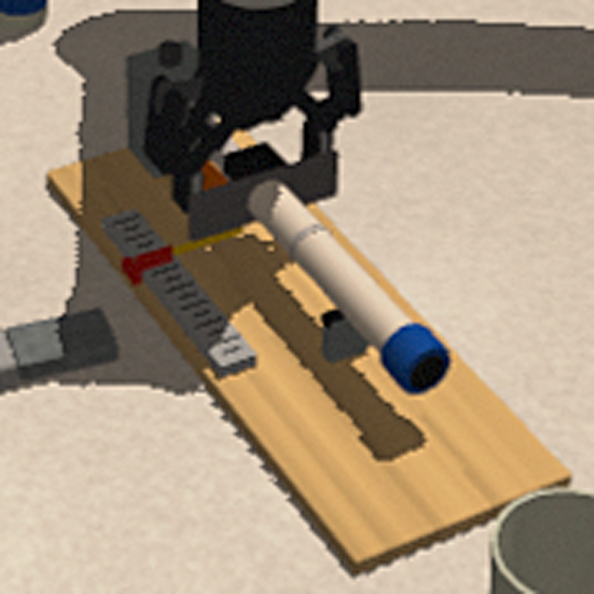

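The wrist view shows the pointer bar at row ~283 next to the red blade at row ~287, with the fingers behind the plate and the lever open. Zooming in to measure the remaining offset.

```bash
cat > meas.py <<'E'
import sys
from fr0 import *
def meas(w):
    hs=cv2.cvtColor(w['frame'],cv2.COLOR_RGB2HSV).astype(int); H,S,V=[hs[...,i] for i in range(3)]
    red=((H<6)|(H>172))&(S>130)&(V>50); yel=(H>=20)&(H<34)&(S>170)&(V>70)
    # expected regions by projection
    r=np.zeros_like(red)
    p=proj(w,[W(.058,-.067,.027),W(.068,-.067,.034)]); print('expected px',p.round(1))
    for nm,m,z in(('yel',yel,.027),('red',red,.034)):
        k=p[0] if nm=='yel' else p[1]
        m=m.copy(); m[:int(k[1])-30]=0; m[int(k[1])+30:]=0
        m[:,:int(k[0])-45]=0; m[:,int(k[0])+45:]=0
        for c in range(int(k[0])-12,int(k[0])+26,3):
            rr=np.flatnonzero(m[:,c])
            if len(rr): print(nm,c,rr.min(),rr.max(),'y edges',C(onz(w,[[c,rr.min()-.5],[c,rr.max()+.5]],z))[:,1].round(4))
E
python3 - <<'E'
from meas import *
w=load('w5'); meas(w); crop(w,120,240,320,330,4,'w5c')
E
```

```text
expected px [[207.9 286.1]
 [181.8 293. ]]
yel 204 279 285 y edges [-0.071  -0.0673]
yel 207 278 286 y edges [-0.0715 -0.0668]
yel 210 278 286 y edges [-0.0715 -0.0668]
yel 213 277 286 y edges [-0.0721 -0.0668]
yel 216 277 286 y edges [-0.0721 -0.0668]
yel 219 278 286 y edges [-0.0716 -0.0668]
yel 222 277 286 y edges [-0.0721 -0.0668]
yel 225 277 286 y edges [-0.0721 -0.0668]
yel 228 278 287 y edges [-0.0716 -0.0663]
yel 231 277 286 y edges [-0.0721 -0.0668]
red 169 278 294 y edges [-0.0749 -0.0662]
red 172 279 294 y edges [-0.0744 -0.0662]
red 175 278 294 y edges [-0.0749 -0.0662]
red 178 278 294 y edges [-0.0749 -0.0662]
red 181 279 294 y edges [-0.0744 -0.0662]
red 184 278 294 y edges [-0.0749 -0.0662]
red 187 279 294 y edges [-0.0744 -0.0662]
red 190 279 294 y edges [-0.0744 -0.0662]
red 193 278 294 y edges [-0.0749 -0.0662]
red 196 278 294 y edges [-0.0749 -0.0662]
red 199 279 289 y edges [-0.0744 -0.0688]
```

View pics/w5c.png

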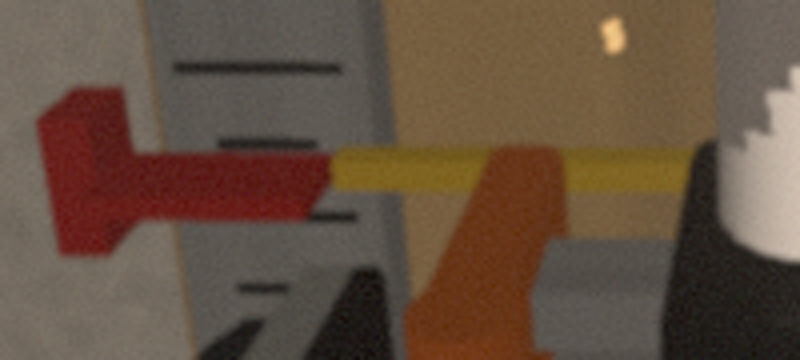

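The blade top is at −0.0677 (its centre, from the far edge and 3 mm thickness) and the pointer centre at about −0.069, so about 1.3 mm remains. I'll nudge the leg, hold, then squeeze.

Run:
```python
from meas import *
from cell import arm
arm.move_straight(W(.002,-.0647,.045),feed=.02)
arm.hold(.5)
w=snap(arm,'wrist','w6'); s=w['state'];print(s['t'],C(s['eef_pos']),s['force'])
meas(w)
```

```text
14.9 [ 0.00188722 -0.06479761  0.04495095] [-0.01381921 -3.14346326 -0.13899383]
expected px [[207.8 285.1]
 [181.7 292. ]]
yel 204 279 286 y edges [-0.0705 -0.0662]
yel 207 278 286 y edges [-0.071  -0.0662]
yel 210 278 286 y edges [-0.071  -0.0662]
yel 213 278 286 y edges [-0.071  -0.0662]
yel 216 277 286 y edges [-0.0715 -0.0662]
yel 219 277 286 y edges [-0.0715 -0.0662]
yel 222 277 286 y edges [-0.0715 -0.0662]
yel 225 278 286 y edges [-0.071  -0.0662]
yel 228 277 287 y edges [-0.0715 -0.0657]
yel 231 277 287 y edges [-0.0715 -0.0657]
red 169 278 293 y edges [-0.0743 -0.0662]
red 172 278 293 y edges [-0.0743 -0.0662]
red 175 277 293 y edges [-0.0748 -0.0662]
red 178 277 293 y edges [-0.0748 -0.0662]
red 181 277 293 y edges [-0.0748 -0.0662]
red 184 277 293 y edges [-0.0748 -0.0662]
red 187 277 293 y edges [-0.0748 -0.0662]
red 190 278 293 y edges [-0.0743 -0.0662]
red 193 277 293 y edges [-0.0748 -0.0662]
red 196 277 293 y edges [-0.0748 -0.0662]
red 199 278 287 y edges [-0.0743 -0.0693]
```

Run:
```python
from meas import *
from cell import arm
arm.move_straight(W(.002,-.0639,.045),feed=.02)
arm.hold(.4)
s=arm.get_state();print(s['t'],C(s['eef_pos']),s['force'])
arm.set_gripper(0.0,grip_force=45)
arm.hold(.4)
w=snap(arm,'wrist','w7'); s=w['state'];print(s['t'],C(s['eef_pos']),s['force'],s['gripper_width'],s['gripper_width']*85)
meas(w); snap(arm,'scene','s7'); crop(load('s7'),250,200,430,380,3.3,'s7c')
```

```text
15.6 [ 0.00187436 -0.06389806  0.04493149] [-1.00551172 -2.66847297  0.43408658]
16.4667 [ 0.00373022 -0.06326362  0.04742965] [-2.9604735  -4.2630953  15.69278063] 0.5173755320601146 43.97692022510974
expected px [[213.1 279.7]
 [187.5 286.3]]
yel 210 276 283 y edges [-0.0692 -0.065 ]
yel 213 275 283 y edges [-0.0698 -0.065 ]
yel 216 275 283 y edges [-0.0698 -0.065 ]
yel 219 275 283 y edges [-0.0698 -0.065 ]
yel 222 275 283 y edges [-0.0698 -0.065 ]
yel 225 275 284 y edges [-0.0698 -0.0644]
yel 228 275 283 y edges [-0.0698 -0.065 ]
yel 231 275 283 y edges [-0.0698 -0.065 ]
yel 234 275 283 y edges [-0.0698 -0.065 ]
yel 237 275 284 y edges [-0.0698 -0.0645]
red 175 273 288 y edges [-0.074  -0.0658]
red 178 273 288 y edges [-0.074  -0.0658]
red 181 272 288 y edges [-0.0746 -0.0658]
red 184 272 288 y edges [-0.0746 -0.0658]
red 187 272 288 y edges [-0.0746 -0.0659]
red 190 272 288 y edges [-0.0746 -0.0659]
red 193 272 288 y edges [-0.0746 -0.0659]
red 196 273 288 y edges [-0.0741 -0.0659]
red 199 272 288 y edges [-0.0746 -0.0659]
red 202 272 287 y edges [-0.0746 -0.0664]
red 205 273 281 y edges [-0.0741 -0.0695]
```

View pics/w7.png

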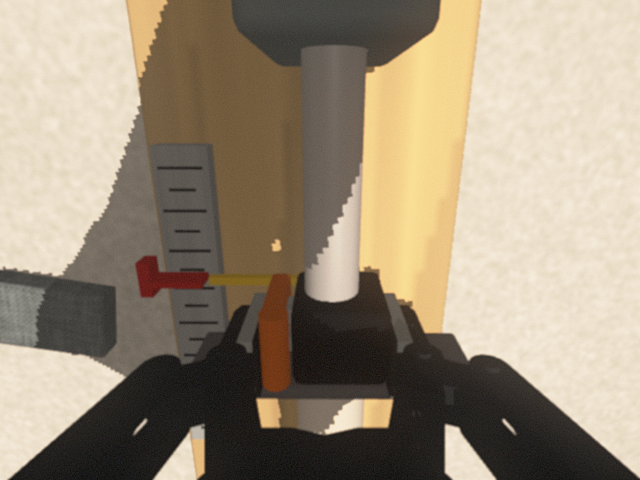

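View pics/s7c.png

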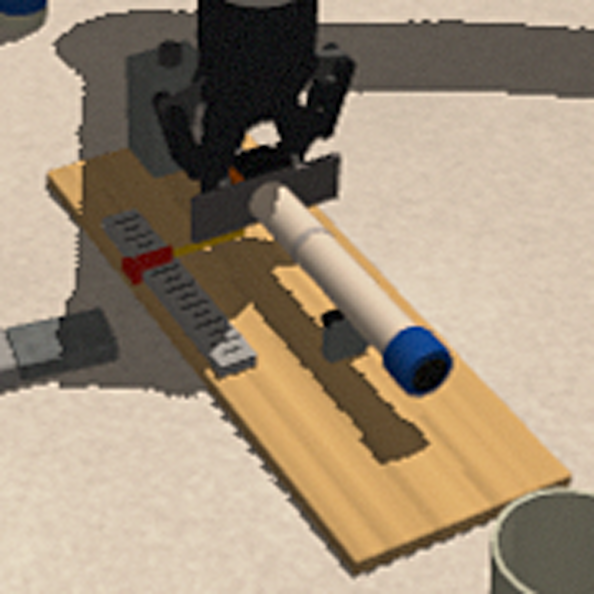

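The jaw gap is 44.0 mm, which is exactly the shut width. The pointer is at −0.067 and the mark at −0.0673. I'll check that it is steady, then hand in.

Run:
```python
from fr0 import *
from cell import arm
arm.hold(.6)
s=arm.get_state();print(s['t'],C(s['eef_pos']),s['force'],s['gripper_width']*85)
arm.sign_off()
```

```text
17.1667 [ 0.00373083 -0.06328411  0.04740473] [-2.25661799 -3.74056819 15.19489966] 44.015969251345815
the job is handed in; nothing more can be done
```

I did all three steps in order and handed the job in at about 17 s, with the gripper still squeezing the leg. The sign-off reports no verdict, so the result rests on my last checks.

- **Foot cap:** I pushed it with the closed fingers until they met a hard stop. A 20 N push and a repeat at 28 N stopped within 0.5 mm of each other. That stop and the wrist picture both put the cap end at about 112 mm, which is home.
- **Leg position:** I pushed the finger plate about 33 mm with open fingers and nudged the leg onto the mark. After the squeeze, the pointer read −67.0 mm and the mark −67.3 mm, both along the cradle's y.
- **Cam lever:** I squeezed with a 45 N grip setting. The jaws stopped at 44.0 mm, which is the shut width, and the arm stayed steady for a further 0.6 s before I handed in.

**One disagreement:** my first wrist view gave only 29 mm of travel to the mark. It looked at the blade from an angle, so I dropped it for the 33 mm from a near-vertical view. The later close-ups agreed with the 33 mm.

**One leftover load:** the wrist carried about 15 N upward during the squeeze, well under the 120 N limit. I did not measure the bystanders afterwards, but I planned no contact with them and felt none.

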